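Push the red card-file box into the free place of the desk rack

TASK

Push the red card-file box across the table into the free place of the white steel rack, marked by the green card, until it stands flush against the rack's back rail like its two neighbours. Only push it with the fingers: do not grip it, lift it or tip it. Leave the other two boxes and everything else on the table where they are, and finish with the hand clear.

Things in the scene. Friction and masses are not known exactly. Their poses are not given: they have to be found in the camera images.
- red_box: Red closed card-file box, 90 (its x) x 110 (its y) x 70 mm high, about 0.5 kg, loose on the table on the robot's side of the rack; white paper label on the lid. Origin: centre of its underside. x: from its front (steel label holder) to its back, at the start away from the robot within 0.45 rad; z up. Some 2 to 5 N push it along.
- free_place: Thin flat green card (78 x 98 mm, no obstacle) fixed on the table in the rack's one empty bay; which bay varies. Origin: on the table, where a box's underside centre belongs. x: straight into the bay; y: along the back rail, to the left. The rail's front face is 46.5 mm from the origin along +x, so a box touching the rail has its centre 1.5 mm beyond the origin.
- rack: Fixed white steel rack without floor, open towards the robot: back rail (418 long, 45 high, 4 mm thick) and 4 dividers (45 high, 4 thick, 83 mm long, noses 6 mm) forming 3 bays 134 mm wide, centres at y = -138, 0, 138 mm. Origin: on the table, middle of the rail's front face; x: away from the robot, through the rail; y along the rail. Position and yaw (within 0.15 rad) vary.
- grey_box: Grey card-file box of the same size as the red one, 0.8 kg, standing in one bay of the rack. Origin: centre of its underside. Leave it alone.
- beige_box: Beige card-file box of the same size as the red one, 0.8 kg, standing in one bay of the rack. Origin: centre of its underside. Leave it alone.
- stamp: Wooden hand stamp, 38 mm across, 80 mm tall, standing upright right of the work; origin: centre of its underside; loose bystander on the table; leave it alone
- tape_roll: Amber tape roll lying flat, 90 mm across, 24 mm high, right of the work; origin: centre of its underside; loose bystander on the table; leave it alone
- stapler: Black and steel stapler, 135 x 36 x 55 mm, left of the work; origin: centre of its underside; loose bystander on the table; leave it alone
- punch: Black and steel paper punch, 90 x 110 x 67 mm, right of the rack; origin: centre of its underside; loose bystander on the table; leave it alone
- mug: Blue mug, 76 mm across, 90 mm tall, left of the rack; origin: centre of its underside; loose bystander on the table; leave it alone
Mind the look-alikes: they are no part of the job. Of the things that look like the red_box, take the one that is farthest to the robot's right at the start.

How it is judged:
By the outcome, as a careful person would: the job done as asked, in the order asked, and still so for the second after the job is handed in, with the robot touching nothing.
It also fails if it takes over 56 s, if anything falls off the work surface, if the arm or the gripper's body presses on something with over 40 N, if the wrist force passes 120 N, or if a joint passes its speed limit or range.

ROBOT

A 6-joint arm with a two-finger parallel gripper is mounted at the origin on the work surface. World frame = base frame: x ahead of the robot, y to its left, z up, the work surface at z = 0. Lengths are in mm, angles in degrees, forces in N, time in s.
With the tool pointing down it reaches from about 425 to 950 mm from the base axis. Payload 14.7 kg.
Tool frame: the origin (TCP) lies midway between the tips of the shut fingers; the grasp point (between the pads) lies 19 mm behind it; y points along the fingers, x is the direction in which the jaws open and shut, and the axes are right-handed (so a half turn about y gives the same grasp; the last joint's range is limited). The gripper opens to 85 mm and grips with 20 to 120 N. Pads are 22 mm wide; open, the fingers measure 114 mm over their backs; the gripper's body (76 mm by 85 mm) begins 54 mm behind the grasp point. The pads swing forward as they close: fully open they stand 13 mm farther back than shut.
Start: joints at [61.673, 27.513, 91.461, -0, 61.026, -2.67], TCP at [281.415, 585.916, 231.297] pointing down, gripper open.
Joint ranges: [-157.49, 157.49], [-46.99, 117.5], [13.45, 153.17], [-89.5, 269.5], [5.16, 153.95], [-167.48, 167.48]. Speed limits (degrees/s): [108.29, 108.29, 136.94, 172.46, 172.46, 172.46].

INTERFACE

Orientations are given as a 3x3 rotation matrix whose columns are the frame's x, y, z axes.
In Python, from workcell import telemetry, eyes, workorder gives the robot as it stands.
- The arm moves only by the tool jog_arm, never from a script. Its argument "targets" is a list of rows, each a list of 2 entries, a list of its own where there are three numbers: the shift along the world's x, y, z in m, then the turn about the world's z in rad. A call has exactly 5 rows; each row shifts and turns the commanded pose from where the row before left it; what a row does not reach is not made up. A row lasts 1/12 s, in which the tool goes at most 41.7 mm and 7.16 degrees, less where a joint would pass 70% of its speed; a pose out of reach is approached as far as the arm can. A call with a gripper value outside its range is refused whole. "jaw" is the gripper's target within -1 to 1 (fully open at 1, half-way at 0, shut at -1), set as the call begins (left out, the last holds). The fingers move at their own pace and stop on an object; "squeeze" is the grip in N (left out, the last holds). Time passes only in rows, so rows that do not move let the fingers close, or fill a call up. It gives the time, the measured TCP pose, the force and the opening at its end, in the units of the state.
- telemetry.state(): the state, without advancing time (a new reading comes with each control period).
- eyes.capture(name): name is "scene" or "top" or "wrist"; returns the picture (420x560x3 uint8, blue, green, red); there is no depth.
- eyes.get_calibration(name): a dict with "mtx" (3x3 intrinsics, pixels), "D" ([k1, k2, p1, p2, k3] as OpenCV has them; the pictures are not rectified), "R" (3x3) and "t" (3): a world point X has camera coordinates R X + t. Camera axes: x right, y down, z forward; pixel columns grow to the right and rows downward; lengths in mm; the calibration is good to about 2 mm. A picture is of the moment at which its call begins: read the wrist's pose just before it. get_calibration takes no time and is no camera call; for the wrist camera it gives the pose at the moment of the call.
- workorder.close_job(): hands the job in, once; it reports no verdict.
The state is a dict: "t": time; "joint_positions": joint angles; "dq": joint speeds; "tau": joint torques, N m; "ee_pos": TCP position; "eef_rot": TCP orientation; "ft_force": force on the tool from outside, world axes, zero at the start; "wrist_torque": the same for the moment, N m; "grip_width": finger opening in mm.
Only numpy, scipy, OpenCV 4.12 (cv2) and the standard library are available. Lean on these libraries where they do the work, as an engineer would, in place of code of your own. Each camera call takes 0.05 s, during which the arm holds its last target.

## Working session

There is one attempt and no reset: what is moved stays moved. The work goes in short steps, Python scripts to look and compute and a tool call to move; the robot and the scene stay as the last step left them, time stands still between calls to the robot, and variables do not carry over. Pictures are saved under pics/ and viewed, and the job is handed in when it is done.

Besides the shell and the picture viewer there is one more tool, called after "Call:" as a command line: name --argument value ..., lists and objects as JSON in quotes. jog_arm: Moves the arm, as the interface text tells. Its arguments: {"type":"object","properties":{"targets":{"type":"array"},"jaw":{"type":"number"},"squeeze":{"type":"number"}},"required":["targets"]}

```bash
mkdir -p pics; ls; python3 - <<'E'
from workcell import telemetry, eyes
import cv2
for n in ("scene","top"):
    cv2.imwrite(f"pics/{n}0.png",eyes.capture(n))
    c=eyes.get_calibration(n);print(n,c)
s=telemetry.state();print(s)
E
```

```text
pics
scene {'mtx': array([[468.13931814,   0.        , 277.629052  ],
       [  0.        , 468.13931814, 211.81217467],
       [  0.        ,   0.        ,   1.        ]]), 'D': array([-0.16238355,  0.        ,  0.        ,  0.        ,  0.        ]), 'R': array([[ 0.0779542 ,  0.99687221, -0.01299746],
       [ 0.72212066, -0.06544793, -0.68866416],
       [-0.68736082,  0.04429853, -0.72496396]]), 't': array([ -39.43966101, -353.89561565, 1435.54045026])}
top {'mtx': array([[386.63257353,   0.        , 284.70821244],
       [  0.        , 386.63257353, 212.91493728],
       [  0.        ,   0.        ,   1.        ]]), 'D': array([-0.08425686,  0.        ,  0.        ,  0.        ,  0.        ]), 'R': array([[ 0.01589522, -0.99980358, -0.01183811],
       [-0.997654  , -0.01507036, -0.06677855],
       [ 0.06658703,  0.0128718 , -0.99769759]]), 't': array([-20.69967355, 523.31718529, 925.78474203])}
{'t': 0.1, 'joint_positions': array([ 6.16738959e+01,  2.75454020e+01,  9.14899687e+01, -3.60004233e-04,
        6.10271461e+01, -2.66915218e+00]), 'dq': array([ 0.02383427,  0.02261526, -0.03650607,  0.01450997, -0.00869397,
        0.04886081]), 'tau': array([ 2.65638315e-03, -9.52247000e+01, -4.31039751e+01,  2.63109441e-04,
        5.38696971e-03,  8.49153435e-05]), 'ee_pos': array([281.23602178, 585.59619546, 230.74742936]), 'eef_rot': array([[ 4.32978930e-01, -5.12887711e-04, -9.01403896e-01],
       [ 9.01403382e-01, -9.63081957e-04,  4.32979231e-01],
       [-1.09019556e-03, -9.99999405e-01,  4.53245227e-05]]), 'ft_force': array([ 0.57283257,  0.98812009, -0.14471288]), 'wrist_torque': array([0.00204619, 0.03472655, 0.0197681 ]), 'grip_width': 85.47476727376427}
```

View pics/scene0.png

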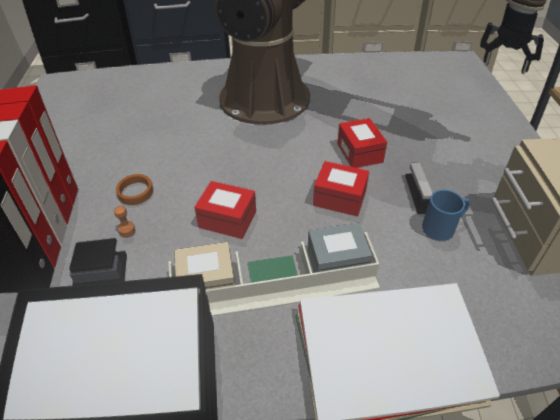

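View pics/top0.png

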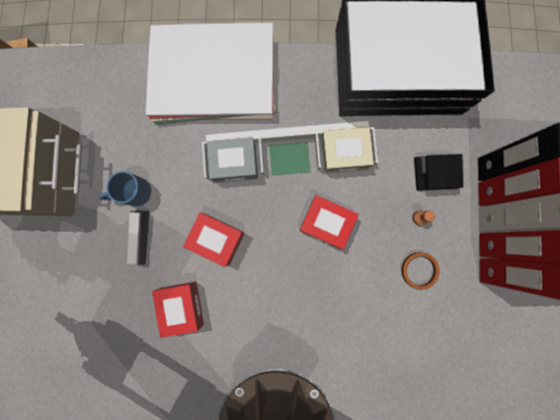

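The top view has x up and the robot's right on the image's right. The candidates for the red box are top (329,222), (213,240) and (177,310), plus the red binders at the far right, which aren't card boxes. The one farthest right is (329,222), which is scene (226,208). The green card is at top (290,158), in the middle bay. Next I'll measure these and take a close crop.

```bash
cat > h.py <<'E'
import numpy as np, cv2
from workcell import telemetry, eyes
def ray(px,c,z):
    p=cv2.undistortPoints(np.array(px,float).reshape(-1,1,2),c['mtx'],np.array(c['D'])).reshape(-1,2)
    d=np.c_[p,np.ones(len(p))]@c['R']; o=-c['R'].T@c['t']
    return (o+d*((z-o[2])/d[:,2])[:,None])
def mask(img,kind,win):
    h=cv2.cvtColor(img,cv2.COLOR_BGR2HSV)
    r={'red':((172,140,130),(180,255,255)),'green':((60,60,40),(90,255,255)),'white':((0,0,205),(180,50,255))}[kind]
    m=cv2.inRange(h,*map(np.array,r))
    if kind=='red': m|=cv2.inRange(h,np.array((0,140,130)),np.array((8,255,255)))
    w=np.zeros_like(m);x0,y0,x1,y1=win;w[y0:y1,x0:x1]=255
    return m&w
def rect(img,kind,win,c,z):
    m=mask(img,kind,win)
    cs,_=cv2.findContours(m,cv2.RETR_EXTERNAL,cv2.CHAIN_APPROX_NONE)
    k=max(cs,key=cv2.contourArea).reshape(-1,2)
    P=ray(k,c,z)[:,:2].astype(np.float32)
    (cx,cy),(w,h),a=cv2.minAreaRect(P)
    return np.array([cx,cy]),w,h,a,k.min(0),k.max(0)
E
python3 - <<'E'
from h import *
img=cv2.imread('pics/top0.png');c=eyes.get_calibration('top')
print('green',rect(img,'green',(262,138,318,180),c,0))
print('red@70',rect(img,'red',(295,190,365,255),c,70))
print('label@70',rect(img,'white',(305,200,352,245),c,70))
sc=cv2.imread('pics/scene0.png');cs=eyes.get_calibration('scene')
print('green sc',rect(sc,'green',(240,250,305,285),cs,0))
print('label sc',rect(sc,'white',(200,185,250,212),cs,70))
a=cv2.resize(img[180:265,285:375],None,fx=5,fy=5,interpolation=cv2.INTER_CUBIC)
b=cv2.resize(img[115:190,195:385],None,fx=4,fy=4,interpolation=cv2.INTER_CUBIC)
cv2.imwrite('pics/c1.png',a);cv2.imwrite('pics/c2.png',b)
E
```

```text
green (array([662.64868164, -21.88337326]), 74.3548812866211, 94.7602767944336, 5.635229587554932, array([270, 143], dtype=int32), array([309, 174], dtype=int32))
red@70 (array([ 500.81350708, -115.13887024]), 108.54791259765625, 88.50581359863281, 66.59396362304688, array([301, 196], dtype=int32), array([357, 248], dtype=int32))
label@70 (array([ 501.84976196, -115.612854  ]), 59.07755661010742, 42.848793029785156, 66.04695129394531, array([314, 209], dtype=int32), array([344, 234], dtype=int32))
green sc (array([652.66094971, -23.87361145]), 51.24787139892578, 96.23578643798828, 5.967347621917725, array([248, 256], dtype=int32), array([296, 281], dtype=int32))
label sc (array([ 502.61660767, -116.56008911]), 58.12007141113281, 41.698509216308594, 66.15455627441406, array([210, 190], dtype=int32), array([239, 206], dtype=int32))
```

View pics/c1.png

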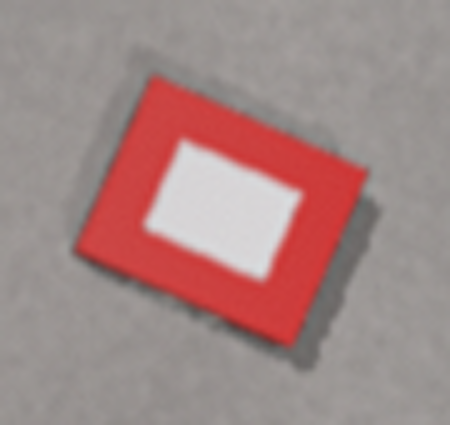

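View pics/c2.png

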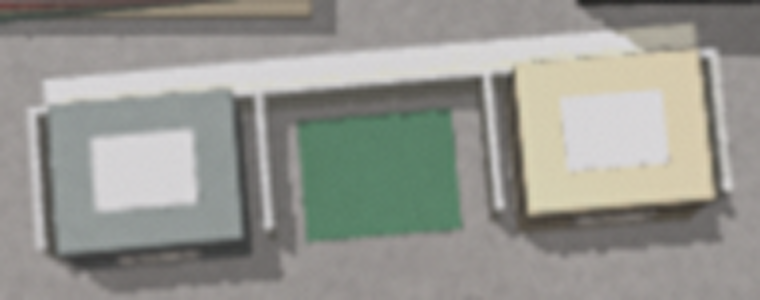

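The crop confirms a plain red box with a white label, at (501.5,-115.5) with yaw about -23.6°. The free place is at (662.6,-21.9) with yaw +5.6°, and both cameras agree on the box.

1. Push its right side along an arc with centre on the box's -x axis (R about 160 mm), turning it +29°.
2. Push its front 151 mm straight in.

First I'll travel to the box's right side.

Call:
jog_arm --targets '[[[0.015,-0.026,0],-0.051],[[0.015,-0.026,0],-0.051],[[0.015,-0.026,0],-0.051],[[0.015,-0.026,0],-0.051],[[0.015,-0.026,0],-0.051]]' --jaw 0

```text
t: 0.52
ee_pos: [356.7, 454.5, 231.0]
eef_rot: [[0.648, -0.0, -0.762], [0.762, -0.0, 0.648], [-0.001, -1.0, -0.0]]
ft_force: [0.6, -0.0, -0.8]
grip_width: 42.4
```

Call:
jog_arm --targets '[[[0.015,-0.026,0],-0.051],[[0.015,-0.026,0],-0.051],[[0.015,-0.026,0],-0.051],[[0.015,-0.026,0],-0.051],[[0.015,-0.026,0],-0.051]]'

```text
t: 0.93
ee_pos: [431.8, 324.5, 231.2]
eef_rot: [[0.819, -0.0, -0.573], [0.573, -0.0, 0.819], [-0.0, -1.0, -0.0]]
ft_force: [0.5, -0.2, -0.4]
grip_width: 42.4
```

Call:
jog_arm --targets '[[[0.015,-0.026,0],-0.051],[[0.015,-0.026,0],-0.051],[[0.015,-0.026,0],-0.051],[[0.015,-0.026,0],-0.051],[[0.015,-0.026,0],-0.051]]'

```text
t: 1.35
ee_pos: [506.8, 194.5, 231.2]
eef_rot: [[0.937, -0.0, -0.348], [0.348, -0.0, 0.937], [-0.0, -1.0, 0.0]]
ft_force: [0.0, 1.4, -0.7]
grip_width: 42.5
```

Call:
jog_arm --targets '[[[-0.002,-0.027,0],-0.051],[[-0.002,-0.027,0],-0.051],[[-0.002,-0.027,0],-0.051],[[-0.002,-0.027,0],-0.051],[[-0.002,-0.027,0],-0.051]]'

```text
t: 1.77
ee_pos: [495.9, 59.6, 231.1]
eef_rot: [[0.995, -0.0, -0.1], [0.1, -0.0, 0.995], [-0.0, -1.0, 0.0]]
ft_force: [1.5, -0.2, -0.1]
grip_width: 42.5
```

Call:
jog_arm --targets '[[[-0.002,-0.027,0],-0.051],[[-0.002,-0.027,0],-0.051],[[-0.002,-0.027,0],-0.051],[[-0.002,-0.027,0],-0.051],[[-0.002,-0.027,0],-0.051]]'

```text
t: 2.18
ee_pos: [485.9, -75.3, 231.2]
eef_rot: [[0.988, -0.0, 0.154], [-0.154, 0.0, 0.988], [-0.0, -1.0, 0.0]]
ft_force: [-0.0, 0.5, 0.7]
grip_width: 42.8
```

Call:
jog_arm --targets '[[[-0.002,-0.027,-0.01],-0.051],[[-0.002,-0.027,-0.01],-0.051],[[-0.002,-0.027,-0.01],-0.051],[[-0.002,-0.027,-0.01],-0.051],[[-0.002,-0.027,-0.01],-0.051]]'

```text
t: 2.6
ee_pos: [476.0, -210.3, 180.7]
eef_rot: [[0.917, -0.0, 0.398], [-0.398, 0.0, 0.917], [-0.0, -1.0, 0.0]]
ft_force: [0.5, 0.5, 0.7]
grip_width: 42.8
```

Call:
jog_arm --targets '[[[-0.0015,0,-0.028],0],[[-0.0015,0,-0.028],0],[[-0.0015,0,-0.028],0],[[-0.0015,0,-0.028],0],[[0,0,-0.028],0]]'

```text
t: 3.02
ee_pos: [469.9, -209.1, 40.0]
eef_rot: [[0.918, -0.0, 0.396], [-0.396, 0.0, 0.918], [-0.0, -1.0, 0.0]]
ft_force: [0.9, -0.6, -0.6]
grip_width: 42.7
```

```bash
python3 - <<'E'
from h import *
for n in("top","scene"): cv2.imwrite(f'pics/{n}1.png',eyes.capture(n))
a=cv2.imread('pics/top1.png')[130:330,200:480];b=cv2.imread('pics/scene1.png')[100:300,80:360]
cv2.imwrite('pics/d1.png',cv2.resize(np.vstack([a,b]),None,fx=1.5,fy=1.5))
E
```

```text
(no output)
```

View pics/d1.png

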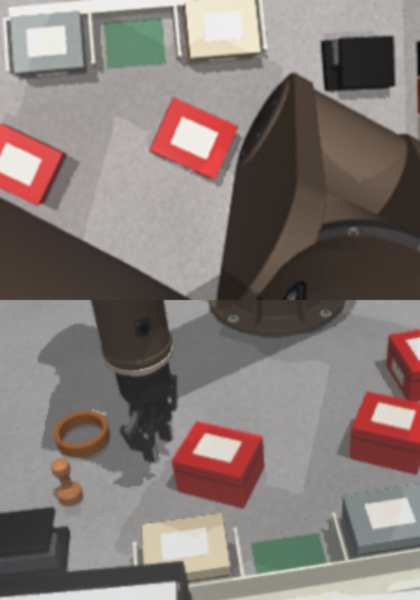

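The hand is beside the red box, clear of the tape roll (crop (80,433)) and the stamp (crop (65,480)). Next I'll lower it and approach along the face normal.

Call:
jog_arm --targets '[[[0,0,-0.013],0],[[0,0,-0.013],0],[[0.002,0.005,0],0],[[0.002,0.005,0],0],[[0.002,0.005,0],0]]'

```text
t: 3.53
ee_pos: [477.2, -193.8, 16.6]
eef_rot: [[0.918, 0.001, 0.396], [-0.396, -0.0, 0.918], [0.001, -1.0, -0.0]]
ft_force: [0.7, -0.9, 0.0]
grip_width: 42.7
```

Call:
jog_arm --targets '[[[0.001,0.002,0],0],[[0.001,0.002,0],0],[[0.001,0.002,0],0],[[0.001,0.002,0],0],[[0.001,0.002,0],0]]'

```text
t: 3.95
ee_pos: [481.6, -184.0, 15.5]
eef_rot: [[0.918, 0.0, 0.396], [-0.396, -0.0, 0.918], [0.0, -1.0, -0.0]]
ft_force: [-1.1, -0.2, -0.3]
grip_width: 42.8
```

Call:
jog_arm --targets '[[[0.0005,0.001,0],0],[[0.0005,0.001,0],0],[[0.0005,0.001,0],0],[[0.0005,0.001,0],0],[[0.0005,0.001,0],0]]'

```text
t: 4.37
ee_pos: [483.9, -179.1, 15.3]
eef_rot: [[0.918, -0.0, 0.396], [-0.396, -0.0, 0.918], [-0.0, -1.0, -0.0]]
ft_force: [-0.7, -1.5, 0.3]
grip_width: 42.5
```

Call:
jog_arm --targets '[[[0.0005,0.001,0],0],[[0.0005,0.001,0],0],[[0.0005,0.001,0],0],[[0.0005,0.001,0],0],[[0.0005,0.001,0],0]]'

```text
t: 4.78
ee_pos: [486.4, -174.0, 15.3]
eef_rot: [[0.918, -0.0, 0.396], [-0.396, 0.0, 0.918], [-0.0, -1.0, -0.0]]
ft_force: [-1.1, -2.4, -0.7]
grip_width: 42.8
```

```bash
cat >> h.py <<'E'
def look(tag):
    out={}
    for n in("top","scene"):
        img=eyes.capture(n);cv2.imwrite(f'pics/{n}{tag}.png',img);out[n]=img
    return out
E
python3 - <<'E'
from h import *
print(telemetry.state()['ft_force'])
o=look('2');c=eyes.get_calibration('top')
print(rect(o['top'],'red',(295,190,365,255),c,70)[:4]);print(rect(o['top'],'white',(305,200,352,245),c,70)[:4])
cs=eyes.get_calibration('scene');print(rect(o['scene'],'white',(200,185,250,212),cs,70)[:4])
print(telemetry.state()['ft_force'])
cv2.imwrite('pics/d2.png',cv2.resize(o['scene'][140:260,140:290],None,fx=4,fy=4))
E
```

```text
[-1.10457965 -2.36708928 -0.70556734]
(array([508.98577881, -97.19871521]), 84.02050018310547, 88.58430480957031, 66.4102783203125)
(array([ 506.83111572, -104.94140625]), 51.48530197143555, 43.3637809753418, 66.7973861694336)
(array([ 506.63497925, -110.05643463]), 59.421470642089844, 42.758907318115234, 66.54656219482422)
[-0.15586257 -0.02389637  0.01080648]
```

View pics/d2.png

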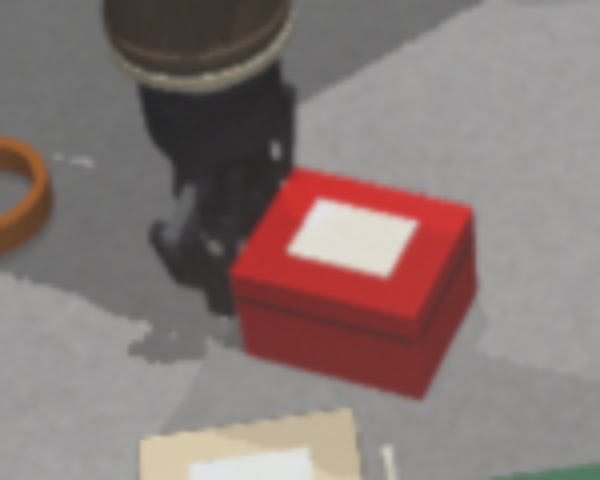

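The top view is partly hidden by the arm. In the scene view the label (crop (355,235)) moved 7.6 mm along the push, so there is contact, and the box is now at about (505.5,-109) with yaw -23.5°. Next I'll push along the arc about ICR (372,-51), 0.0253 rad per row.

Call:
jog_arm --targets '[[[0.0029,0.0031,0],0.025],[[0.0029,0.0031,0],0.025],[[0.0029,0.0031,0],0.025],[[0.0029,0.0031,0],0.025],[[0.0029,0.0031,0],0.025]]'

```text
t: 5.3
ee_pos: [501.3, -158.2, 15.3]
eef_rot: [[0.961, 0.0, 0.275], [-0.275, -0.0, 0.961], [0.0, -1.0, -0.0]]
ft_force: [-0.3, -2.2, 0.4]
grip_width: 42.7
```

Call:
jog_arm --targets '[[[0.0025,0.0034,0],0.025],[[0.0025,0.0034,0],0.025],[[0.0025,0.0034,0],0.025],[[0.0025,0.0034,0],0.025],[[0.0025,0.0034,0],0.025]]'

```text
t: 5.72
ee_pos: [513.7, -141.2, 15.3]
eef_rot: [[0.988, 0.0, 0.154], [-0.154, -0.0, 0.988], [0.0, -1.0, -0.0]]
ft_force: [0.4, -2.9, -0.1]
grip_width: 42.6
```

```bash

python3 - <<'E'
from h import *
o=look('3');c=eyes.get_calibration('top')
cs=eyes.get_calibration('scene');print(rect(o['scene'],'white',(200,180,275,215),cs,70))
cv2.imwrite('pics/d3.png',np.hstack([cv2.resize(o['scene'][140:260,150:300],None,fx=2.5,fy=2.5),cv2.resize(o['top'][130:250,240:390],None,fx=2.5,fy=2.5)]))
E
```

```text
(array([517.19311523, -73.89264679]), 59.41642379760742, 42.86260986328125, 79.30518341064453, array([230, 194], dtype=int32), array([258, 208], dtype=int32))
```

View pics/d3.png

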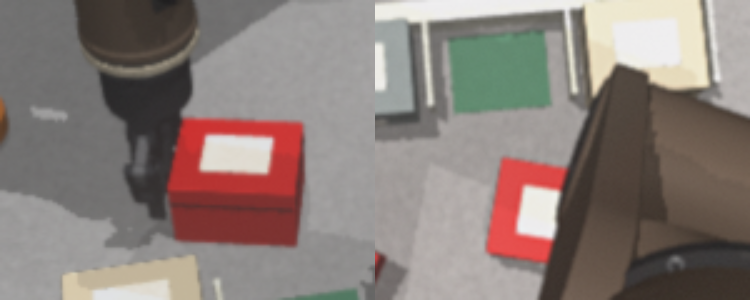

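The scene view shows the box at about (516,-73) with yaw about -9°, as predicted, so I'll finish the arc.

Call:
jog_arm --targets '[[[0.0021,0.0037,0],0.025],[[0.0021,0.0037,0],0.025],[[0.0021,0.0037,0],0.025],[[0.0021,0.0037,0],0.025],[[0.0021,0.0037,0],0.025]]'

```text
t: 6.23
ee_pos: [524.2, -122.7, 15.3]
eef_rot: [[1.0, 0.0, 0.029], [-0.029, -0.0, 1.0], [0.0, -1.0, -0.0]]
ft_force: [0.6, -1.6, -0.8]
grip_width: 42.8
```

Call:
jog_arm --targets '[[[0.0016,0.004,0],0.025],[[0.0016,0.004,0],0.025],[[0.0016,0.004,0],0.026],[[0.0016,0.004,0],0.026],[[0.0016,0.004,0],0.026]]'

```text
t: 6.65
ee_pos: [532.1, -102.6, 15.3]
eef_rot: [[0.995, 0.0, -0.099], [0.099, -0.0, 0.995], [0.0, -1.0, -0.0]]
ft_force: [0.2, -1.4, -0.4]
grip_width: 42.6
```

```bash

python3 - <<'E'
from h import *
o=look('4')
cs=eyes.get_calibration('scene');print(rect(o['scene'],'white',(200,180,290,220),cs,70))
E
```

```text
(array([518.15393066, -36.15608978]), 42.82636642456055, 58.64043426513672, 6.064329624176025, array([247, 192], dtype=int32), array([276, 208], dtype=int32))
```

Call:
jog_arm --targets '[[[0.001,-0.008,0],0],[[0.001,-0.008,0],0],[[0.001,-0.008,0],0],[[0.001,-0.008,0],0],[[0.001,-0.008,0],0]]'

```text
t: 7.17
ee_pos: [536.9, -144.4, 15.3]
eef_rot: [[0.995, -0.0, -0.095], [0.095, -0.0, 0.995], [-0.0, -1.0, -0.0]]
ft_force: [0.2, -0.6, 0.0]
grip_width: 42.5
```

Call:
jog_arm --targets '[[[0,0,0.022],0],[[0,0,0.022],0],[[0,0,0.022],0],[[0,0,0.022],0],[[0,0,0.022],0]]'

```text
t: 7.58
ee_pos: [536.7, -143.9, 126.4]
eef_rot: [[0.995, -0.0, -0.095], [0.095, 0.0, 0.995], [-0.0, -1.0, 0.0]]
ft_force: [0.3, 0.3, -0.1]
grip_width: 42.8
```

Call:
jog_arm --targets '[[[-0.006,0.0067,0],-0.105],[[-0.006,0.0067,0],-0.105],[[-0.006,0.0067,0],-0.105],[[-0.006,0.0067,0],-0.105],[[-0.006,0.0067,0],-0.105]]'

```text
t: 8.0
ee_pos: [506.6, -110.1, 125.4]
eef_rot: [[0.907, 0.0, 0.421], [-0.421, -0.0, 0.907], [0.0, -1.0, -0.0]]
ft_force: [-0.4, -0.9, -0.0]
grip_width: 42.7
```

Call:
jog_arm --targets '[[[-0.006,0.0067,0],-0.105],[[-0.006,0.0067,0],-0.105],[[-0.006,0.0067,0],-0.105],[[-0.006,0.0067,0],-0.105],[[-0.006,0.0067,0],-0.105]]'

```text
t: 8.42
ee_pos: [476.7, -76.5, 125.4]
eef_rot: [[0.574, 0.0, 0.819], [-0.819, 0.0, 0.574], [0.0, -1.0, 0.0]]
ft_force: [-0.5, -0.4, 0.9]
grip_width: 42.6
```

Call:
jog_arm --targets '[[[-0.006,0.0067,0],-0.105],[[-0.006,0.0067,0],-0.105],[[-0.006,0.0067,0],-0.105],[[-0.006,0.0067,0],-0.105],[[-0.006,0.0067,0],-0.105]]'

```text
t: 8.83
ee_pos: [446.8, -43.0, 125.4]
eef_rot: [[0.086, 0.0, 0.996], [-0.996, -0.0, 0.086], [0.0, -1.0, 0.0]]
ft_force: [-0.1, -0.4, 0.3]
grip_width: 43.0
```

```bash

python3 - <<'E'
from h import *
o=look('5')
cs=eyes.get_calibration('scene');print(rect(o['scene'],'white',(200,180,290,220),cs,70)[:4])
print(telemetry.state()['joint_positions'])
cv2.imwrite('pics/d5.png',np.hstack([cv2.resize(o['scene'][100:290,150:350],None,fx=2,fy=2),cv2.resize(o['top'][110:300,200:400],None,fx=2,fy=2)]))
E
```

```text
(array([518.42095947, -35.9197998 ]), 41.44972610473633, 58.33263397216797, 4.73284387588501)
[-9.32688218e+00  2.07785099e+01  1.23143001e+02  5.19689489e-03
  3.61267310e+01  7.55556327e+01]
```

View pics/d5.png

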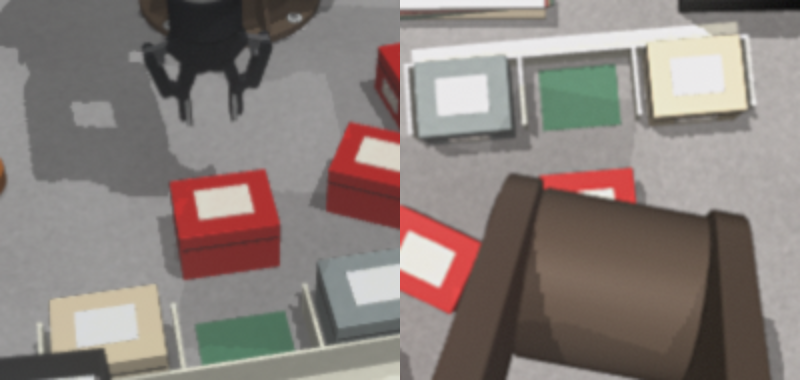

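```bash

python3 - <<'E'
from h import *
img=cv2.imread('pics/top5.png');c=eyes.get_calibration('top')
m=mask(img,'red',(255,180,330,215))
cs,_=cv2.findContours(m,cv2.RETR_EXTERNAL,cv2.CHAIN_APPROX_NONE)
k=max(cs,key=cv2.contourArea).reshape(-1,2);P=ray(k,c,70)[:,:2]
g=np.array([662.6,-21.9]);a=np.deg2rad(5.6);u=np.array([np.cos(a),np.sin(a)]);v=np.array([-u[1],u[0]])
q=(P-g)@np.c_[u,v]
top=np.array([q[np.abs(q[:,1]-t)<1.5,0].max() for t in range(-45,46,10) if (np.abs(q[:,1]-t)<1.5).any()])
print(q.min(0),q.max(0),top)
r=q[(q[:,1]<-40)];print(r[np.argsort(r[:,0])][::3])
s=telemetry.state();print((s['ee_pos'][:2]-g)@np.c_[u,v])
E
```

```text
[-142.74782646  -52.57711369] [-102.76368676   51.61394219] [-102.76368676 -104.12461872 -103.36102234 -104.71972951 -103.95471891
 -103.18891989 -104.73663824 -103.77766472 -105.32394005 -104.55537205]
[[-142.74782646  -51.9712244 ]
 [-140.44748464  -52.17303161]
 [-139.49690402  -40.69448425]
 [-133.35136918  -50.48225834]
 [-126.43783335  -51.08878276]
 [-119.51653676  -51.69672501]
 [-112.39683411  -50.00523936]
 [-105.45925956  -50.61475142]
 [-102.95429972  -48.51569891]]
[-217.52597871    0.59669975]
```

The box sits about 1.5 mm left of the bay's axis and within about 1° of square. I'll lower the hand in front of it, backed off 6 mm.

Call:
jog_arm --targets '[[[-0.006,0,-0.022],0.01],[[0,0,-0.022],0],[[0,0,-0.022],0],[[0,0,-0.022],0],[[0,0,-0.022],0]]'

```text
t: 9.35
ee_pos: [441.7, -43.4, 14.4]
eef_rot: [[0.106, 0.001, 0.994], [-0.994, -0.0, 0.106], [0.0, -1.0, 0.001]]
ft_force: [0.5, 0.7, -0.9]
grip_width: 42.8
```

Call:
jog_arm --targets '[[[0.003,0.0003,0],0],[[0.003,0.0003,0],0],[[0.003,0.0003,0],0],[[0.003,0.0003,0],0],[[0.003,0.0003,0],0]]'

```text
t: 9.77
ee_pos: [457.3, -41.3, 16.5]
eef_rot: [[0.102, 0.002, 0.995], [-0.995, -0.0, 0.102], [0.001, -1.0, 0.002]]
ft_force: [-0.1, -0.7, 0.0]
grip_width: 42.9
```

Call:
jog_arm --targets '[[[0.004,0.0004,0],0],[[0.004,0.0004,0],0],[[0.005,0.0005,0],0],[[0.005,0.0005,0],0],[[0.005,0.0005,0],0]]'

```text
t: 10.18
ee_pos: [479.2, -38.7, 15.4]
eef_rot: [[0.102, -0.0, 0.995], [-0.995, 0.0, 0.102], [-0.0, -1.0, -0.0]]
ft_force: [-3.7, 0.0, 1.8]
grip_width: 42.4
```

Call:
jog_arm --targets '[[[0.005,0.0005,0],0],[[0.005,0.0005,0],0],[[0.005,0.0005,0],0],[[0.005,0.0005,0],0],[[0.005,0.0005,0],0]]'

```text
t: 10.6
ee_pos: [504.5, -36.2, 15.2]
eef_rot: [[0.102, -0.0, 0.995], [-0.995, 0.0, 0.102], [-0.0, -1.0, -0.0]]
ft_force: [-2.5, -1.2, 0.8]
grip_width: 42.6
```

```bash

python3 - <<'E'
from h import *
o=look('6')
cs=eyes.get_calibration('scene');r=rect(o['scene'],'white',(215,180,300,240),cs,70);print(r[:4])
g=np.array([662.6,-21.9]);a=np.deg2rad(5.6);u=np.array([np.cos(a),np.sin(a)]);v=np.array([-u[1],u[0]])
print((r[0]-[1.1,-1]-g)@np.c_[u,v],(telemetry.state()['ee_pos'][:2]-g)@np.c_[u,v])
cv2.imwrite('pics/d6.png',np.hstack([cv2.resize(o['scene'][100:290,150:350],None,fx=2,fy=2),cv2.resize(o['top'][110:300,200:400],None,fx=2,fy=2)]))
E
```

```text
(array([562.90716553, -31.59745598]), 42.70382308959961, 58.40133285522461, 5.774668216705322)
[-101.16051356    1.17971056] [-157.87854664    1.01453699]
```

View pics/d6.png

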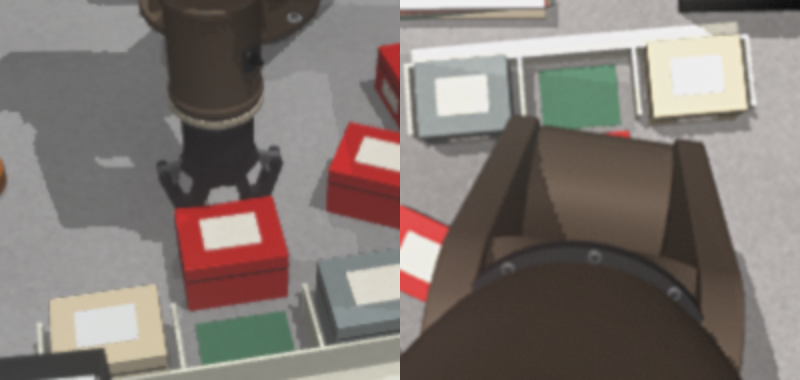

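The box is square and 1.2 mm off the bay's axis, with 102 mm to go. I'll push 75 mm, then look again.

Call:
jog_arm --targets '[[[0.005,0.0004,0],0],[[0.005,0.0004,0],0],[[0.005,0.0004,0],0],[[0.005,0.0004,0],0],[[0.005,0.0004,0],0]]'

```text
t: 11.12
ee_pos: [529.5, -34.3, 15.3]
eef_rot: [[0.102, 0.0, 0.995], [-0.995, -0.0, 0.102], [0.0, -1.0, 0.0]]
ft_force: [-2.2, -0.9, -0.4]
grip_width: 43.0
```

Call:
jog_arm --targets '[[[0.005,0.0004,0],0],[[0.005,0.0004,0],0],[[0.005,0.0004,0],0],[[0.005,0.0004,0],0],[[0.005,0.0004,0],0]]'

```text
t: 11.53
ee_pos: [554.4, -32.2, 15.3]
eef_rot: [[0.102, -0.0, 0.995], [-0.995, 0.0, 0.102], [-0.0, -1.0, -0.0]]
ft_force: [-1.6, 0.5, -1.1]
grip_width: 42.7
```

Call:
jog_arm --targets '[[[0.005,0.0004,0],0],[[0.005,0.0004,0],0],[[0.005,0.0004,0],0],[[0.005,0.0004,0],0],[[0.005,0.0004,0],0]]'

```text
t: 11.95
ee_pos: [579.4, -30.2, 15.3]
eef_rot: [[0.102, -0.0, 0.995], [-0.995, 0.0, 0.102], [-0.0, -1.0, -0.0]]
ft_force: [-2.7, -0.3, 0.6]
grip_width: 42.6
```

```bash

python3 - <<'E'
from h import *
o=look('7')
cs=eyes.get_calibration('scene');r=rect(o['scene'],'white',(230,200,305,265),cs,70);print(r[:4])
g=np.array([662.6,-21.9]);a=np.deg2rad(5.6);u=np.array([np.cos(a),np.sin(a)]);v=np.array([-u[1],u[0]])
print((r[0]-[1.1,-1]-g)@np.c_[u,v],(telemetry.state()['ee_pos'][:2]-g)@np.c_[u,v])
cv2.imwrite('pics/d7.png',np.hstack([cv2.resize(o['scene'][130:320,150:390],None,fx=3,fy=3)]))
E
```

```text
(array([638.03686523, -25.80113602]), 42.93825912475586, 59.18812942504883, 5.378108024597168)
[-25.82375615  -0.38300695] [-82.7891003   -0.29002276]
```

View pics/d7.png

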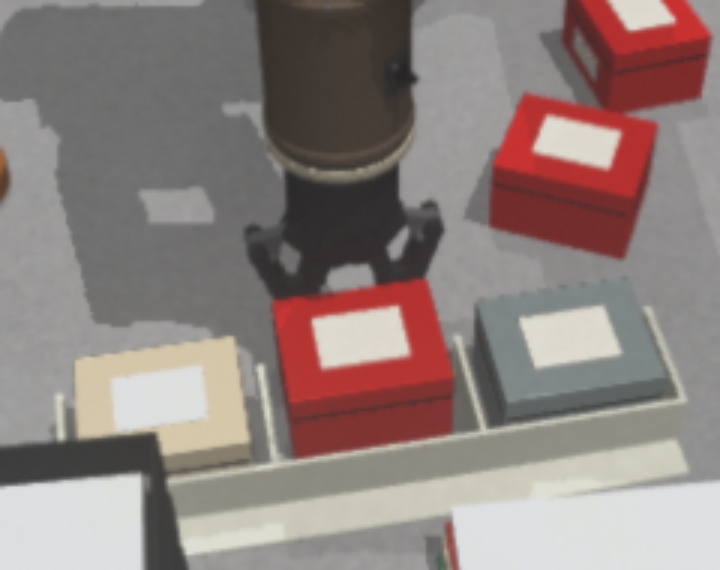

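The box is between the dividers, centred at scene crop (360,350), with 27 mm left. I'll push 20 mm more and then creep until the force rises.

Call:
jog_arm --targets '[[[0.004,0.0004,0],0],[[0.004,0.0004,0],0],[[0.004,0.0004,0],0],[[0.004,0.0004,0],0],[[0.004,0.0004,0],0]]'

```text
t: 12.47
ee_pos: [599.3, -28.2, 15.3]
eef_rot: [[0.102, 0.0, 0.995], [-0.995, -0.0, 0.102], [0.0, -1.0, 0.0]]
ft_force: [-1.7, 0.0, -0.0]
grip_width: 42.5
```

Call:
jog_arm --targets '[[[0.001,0.0001,0],0],[[0.001,0.0001,0],0],[[0.001,0.0001,0],0],[[0.001,0.0001,0],0],[[0,0,0],0]]'

```text
t: 12.88
ee_pos: [603.0, -27.9, 15.3]
eef_rot: [[0.102, 0.0, 0.995], [-0.995, 0.0, 0.102], [0.0, -1.0, 0.0]]
ft_force: [-1.7, -0.4, -0.8]
grip_width: 42.3
```

Call:
jog_arm --targets '[[[0.0005,0,0],0],[[0.0005,0.0001,0],0],[[0.0005,0,0],0],[[0.0005,0.0001,0],0],[[0,0,0],0]]'

```text
t: 13.3
ee_pos: [605.1, -27.7, 15.3]
eef_rot: [[0.102, 0.0, 0.995], [-0.995, 0.0, 0.102], [0.0, -1.0, 0.0]]
ft_force: [-1.4, -0.1, 0.4]
grip_width: 42.8
```

Call:
jog_arm --targets '[[[0.0004,0,0],0],[[0.0004,0,0],0],[[0.0004,0.0001,0],0],[[0.0004,0,0],0],[[0,0,0],0]]'

```text
t: 13.72
ee_pos: [606.6, -27.6, 15.3]
eef_rot: [[0.102, 0.0, 0.995], [-0.995, 0.0, 0.102], [-0.0, -1.0, 0.0]]
ft_force: [-0.9, 0.7, -0.6]
grip_width: 42.9
```

Call:
jog_arm --targets '[[[0.0004,0,0],0],[[0.0004,0,0],0],[[0.0004,0.0001,0],0],[[0.0004,0,0],0],[[0,0,0],0]]'

```text
t: 14.13
ee_pos: [608.3, -27.5, 15.3]
eef_rot: [[0.102, 0.0, 0.995], [-0.995, -0.0, 0.102], [0.0, -1.0, 0.0]]
ft_force: [-2.3, 0.3, -0.8]
grip_width: 42.5
```

Call:
jog_arm --targets '[[[0.0004,0,0],0],[[0.0004,0,0],0],[[0.0004,0.0001,0],0],[[0.0004,0,0],0],[[0,0,0],0]]'

```text
t: 14.55
ee_pos: [608.3, -27.4, 15.1]
eef_rot: [[0.102, -0.003, 0.995], [-0.995, 0.0, 0.102], [-0.0, -1.0, -0.003]]
ft_force: [-8.9, -0.8, 4.3]
grip_width: 42.7
```

The arm has stalled against the rail (8.9 N, position no longer advancing), so the box is seated. I'll back off straight, then lift and move aside to check.

Call:
jog_arm --targets '[[[-0.002,-0.0002,0],0],[[-0.005,-0.0005,0],0],[[-0.01,-0.001,0],0],[[-0.015,-0.0015,0],0],[[-0.015,-0.0015,0],0]]'

```text
t: 14.97
ee_pos: [561.8, -32.1, 15.3]
eef_rot: [[0.102, 0.0, 0.995], [-0.995, -0.0, 0.102], [0.0, -1.0, 0.0]]
ft_force: [0.5, -0.3, -0.8]
grip_width: 42.6
```

Call:
jog_arm --targets '[[[-0.002,0,0.035],0],[[-0.002,0,0.035],0],[[-0.002,0,0.035],0],[[-0.002,0,0.035],0],[[-0.002,0,0.035],0]]'

```text
t: 15.38
ee_pos: [551.7, -32.1, 191.9]
eef_rot: [[0.102, 0.0, 0.995], [-0.995, 0.0, 0.102], [0.0, -1.0, 0.0]]
ft_force: [1.6, -0.1, -0.1]
grip_width: 42.6
```

Call:
jog_arm --targets '[[[0,0.03,0],0],[[0,0.03,0],0],[[0,0.03,0],0],[[0,0.03,0],0],[[0,0.03,0],0]]'

```text
t: 15.8
ee_pos: [552.0, 119.0, 190.4]
eef_rot: [[0.101, 0.001, 0.995], [-0.995, 0.0, 0.101], [-0.0, -1.0, 0.001]]
ft_force: [0.7, -0.6, -0.7]
grip_width: 43.0
```

Call:
jog_arm --targets '[[[-0.015,0.03,0],0],[[-0.015,0.03,0],0],[[-0.015,0.03,0],0],[[-0.015,0.03,0],0],[[-0.015,0.03,0],0]]'

```text
t: 16.22
ee_pos: [476.2, 268.9, 190.2]
eef_rot: [[0.101, 0.0, 0.995], [-0.995, 0.0, 0.101], [-0.0, -1.0, 0.0]]
ft_force: [0.6, 0.0, 0.5]
grip_width: 43.1
```

Call:
jog_arm --targets '[[[-0.015,0.03,0],0],[[-0.015,0.03,0],0],[[-0.015,0.03,0],0],[[-0.015,0.03,0],0],[[0,0,0],0]]'

```text
t: 16.63
ee_pos: [415.1, 391.9, 190.3]
eef_rot: [[0.104, 0.0, 0.995], [-0.995, 0.002, 0.104], [-0.002, -1.0, 0.0]]
ft_force: [-1.2, -0.0, 0.8]
grip_width: 43.1
```

```bash

python3 - <<'E'
from h import *
o=look('8')
g=np.array([662.6,-21.9]);a=np.deg2rad(5.6);u=np.array([np.cos(a),np.sin(a)]);v=np.array([-u[1],u[0]])
c=eyes.get_calibration('top')
for k in('red','white'):
  try:
    r=rect(o['top'],k,(262,125,318,185) if k=='red' else (275,138,312,172),c,70);print(k,r[:4],(r[0]-g)@np.c_[u,v])
  except Exception as e:print(k,e)
for n,w in(('grey',(215,142,250,172)),('beige',(333,135,366,165))):
  for f in('top0','top8'):
    r=rect(cv2.imread(f'pics/{f}.png'),'white',w,c,70);print(n,f,r[:4],(r[0]-g)@np.c_[u,v])
d=cv2.absdiff(cv2.imread('pics/top0.png'),o['top'])
cv2.imwrite('pics/d8.png',np.vstack([np.hstack([cv2.resize(o['top'][115:190,195:385],None,fx=4,fy=4)]),cv2.resize(o['scene'][210:310,150:390],(760,290))]))
E
```

```text
red (array([662.18017578, -21.99905777]), 87.82904052734375, 108.19640350341797, 6.047353744506836) [-0.42748691 -0.05761734]
white (array([663.89709473, -21.7542305 ]), 43.36104965209961, 58.66853713989258, 5.611306190490723) [1.30512882 0.01849954]
grey top0 (array([649.11242676, 115.25306702]), 40.29601287841797, 56.27275466918945, 5.421586990356445) [-3.94084595e-02  1.37814647e+02]
grey top8 (array([649.18896484, 115.32965088]), 40.4628791809082, 56.7374267578125, 5.4215874671936035) [4.42376161e-02 1.37883396e+02]
beige top0 (array([ 670.89923096, -161.2129364 ]), 69.05172729492188, 76.08878326416016, 0.9516708254814148) [  -5.33493826 -139.4579145 ]
beige top8 (array([ 670.89923096, -161.2129364 ]), 69.05172729492188, 76.08878326416016, 0.9516708254814148) [  -5.33493826 -139.4579145 ]
```

View pics/d8.png

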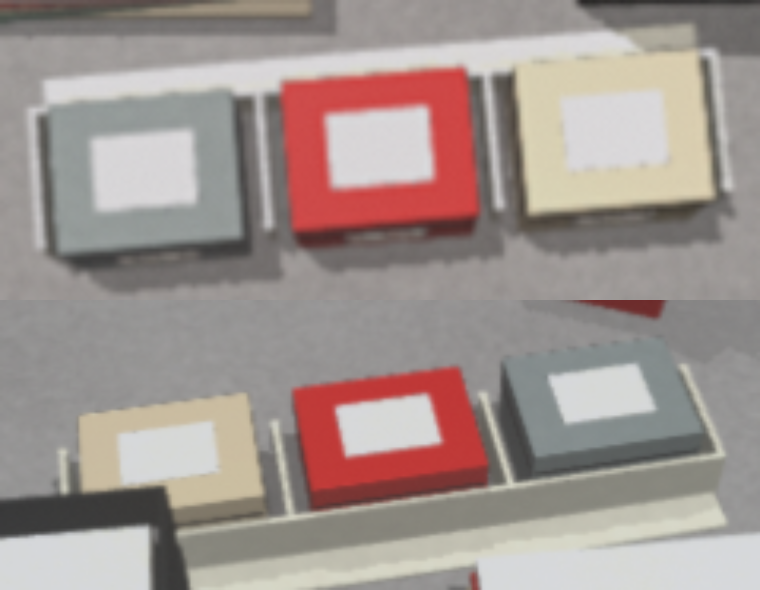

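View pics/top8.png

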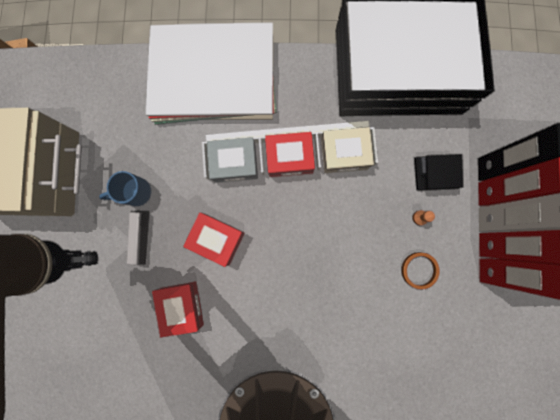

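The box is seated. Its label centre is at +1.3 mm (target +1.5), lateral 0.0 mm, with yaw matching the bay. The neighbours and the other things look unmoved, and the hand is 190 mm up and clear.

```bash
python3 -c "
from workcell import workorder;print(workorder.close_job())"
```

```text
the job is handed in; nothing more can be done
None
```

The red card-file box farthest to the robot's right now stands in the green-marked middle bay, pushed up to the back rail. The job was handed in at about 17 s. I pushed its right side along an arc to square it with the bay, then pushed its front straight in. The box was never gripped, lifted or tipped.

**Seating:** against the rail, the tool stopped advancing and the force rose to about 9 N.

**Last picture:**
- The label centre is 1.3 mm beyond the free place's origin (target 1.5 mm). It is 0.0 mm off to the side, and its yaw matches the bay at 5.6°.
- The grey box's label is within 0.1 mm of where it started.
- The beige box and the other things look unmoved. The hand is clear, 190 mm above the table.

**Checks that failed or disagreed:**
- The outline of the red lid gave -0.4 mm instead of 1.3 mm, probably because the shaded front face was included. I relied on the label.
- The measurement of the beige box's label also picked up its pale lid, so it is only confirmed by the identical before and after figures and by eye.

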